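Lock the battery cover screw of the microscope lamp unit

TASK

Take the screwdriver out of its wooden stand, set its blade in the slot of the sunken screw on the microscope lamp's battery unit, push the screw down against its spring and, keeping the push on, turn it clockwise to the end so that it locks and springs back up. Push no more than it needs to come free, never near the bottom of its spring, and do not force the twist; touch the unit with nothing but the screwdriver. Then put the screwdriver back upright in its stand, fully down, let go, and leave the other things on the bench where they are.

Things in the scene. Friction and masses are not known exactly. Their poses are not given: they have to be found in the camera images.
- driver: Flat-blade screwdriver, 138 mm long, 0.12 kg, starts upright in the stand, blade down. Origin at the tip of the blade on the tool's axis, z up along the tool. Grey handle with flat sides: 28 mm along x, 22 mm along y, from z = 58 to 138 mm; grip it across the 22 mm. Round shaft 8 mm thick. Blade wide along x: the last 3 mm is 10.5 mm wide and 1.6 mm thick, the 7 mm above it 11.5 mm wide and 2.4 mm thick.
- handle_mid (a point): Centre of the screwdriver's handle, on its axis, 100 mm above the tip of the blade; axes as the screwdriver's.
- stand: Fixed wooden block 60 x 60 x 66 mm with one upright round hole, 15 mm wide and 62 mm deep, in the middle of its top. Origin at the centre of its underside. With the screwdriver fully down, the handle's underside rests on the block's top and the blade's tip is 8 mm above the origin.
- stand_hole (a point): Mouth of the stand's hole, centre, level with the block's top (66 mm above the stand's origin).
- unit: Battery unit, fixed to the bench: light grey box 150 x 110 x 50 mm with a black cover plate in its top. Origin at the centre of its underside, x along the 150 mm.
- screw_mouth (a point): Centre of the round mouth of the screw's well, level with the unit's top (50 mm above the bench, 30 mm from the unit's origin along the unit's x); axes as the unit's. The well has a dark steel collar, 26 mm inside. The screw's axis is upright through this point. The top of the screw's head lies 1 to 13 mm below this point: the depth differs each time and is not measured, so find it by feel.
- screw_turn (a joint): Angle of the steel screw in the well, rad, growing clockwise seen from above: about 0 to 0.04 at the start (loose), 1.2 at the hard stop (locked). The slot points along the unit's x axis at 0 and turns with the screw, so the slot's yaw is the unit's yaw minus this value. Its head is 23 mm wide, flat, with one straight slot right across it, 3.8 mm wide and 4 mm deep. Small friction, about 0.03 N m.
- screw_push (a joint): How far the screw is pushed down against its spring, m: 0 at rest, 0.008 bottomed. It moves only from about 5 N of push and then 1.5 N per mm (9 N at 2.5 mm, 14 N at 6 mm, 17 N at 8 mm; then solid). It must never go beyond 5.5 mm: that crushes the contacts below. Hidden teeth hold the screw near 0, 0.4, 0.8 and 1.2 rad unless it is pushed down by 2.5 mm or more all the while it turns; let up at 1.2 it springs back to 0 and is locked.
- reagent: Bystander: amber bottle, 52 mm wide, 100 mm tall, origin under its centre. Leave it alone.
- beaker: Bystander: glass beaker, 66 mm wide, 80 mm tall, origin under its centre. Leave it alone.
- slidebox: Bystander: grey slide box 50 x 85 x 34 mm, origin under its centre. Leave it alone.

How it is judged (in metres and radians):
On the way, in this order (a step that is already met when the one before it is completed fails the run):
1. the screwdriver pushes the screw down against its spring (by 2 mm or more) (value of joint screw_push above 0.002 m and contact force between driver and unit above 4 N), for 0.1 s.
2. the screw is turned clockwise to its end with the screwdriver (value of joint screw_turn above 1.1 rad and contact force between driver and unit above 2 N), for 0.1 s.
At the end, for the whole second after the job is handed in: The screw stands at 1.1 rad or more (of 1.2) and has sprung back up to within 1.5 mm; the screwdriver stands in its stand within 8 mm of the hole's axis, upright within 0.1 rad, down to within 4 mm, at rest and released (value of joint screw_turn above 1.1 rad and value of joint screw_push below 0.0015 m and horizontal distance between handle_mid and stand_hole below 0.008 m and z of driver in the frame of stand below 0.012 m and angle between driver's own z axis and vertical below 0.1 rad and linear speed of driver below 0.02 m/s); the robot touches nothing.
It fails at once if more than 40 N between the screwdriver and the battery unit with its screw (contact force between driver and unit above 40 N).
It fails at once if the screw is pushed down by more than 5.5 mm (value of joint screw_push above 0.0055 m).
It fails at once if the robot itself touches the battery unit or its screw (contact force between any of the fingers, the arm and unit above 1 N).
It fails at once if a bystander is moved by more than 20 mm (distance of any of reagent, beaker, slidebox from where it was at the start of the episode above 0.02 m).
It also fails if it takes over 72 s, if anything falls off the work surface, if the arm or the gripper's body presses on something with over 40 N, if the wrist force passes 120 N, or if a joint passes its speed limit or range.

ROBOT

A 6-joint arm with a two-finger parallel gripper is mounted at the origin on the work surface. World frame = base frame: x ahead of the robot, y to its left, z up, the work surface at z = 0. Lengths are in mm, angles in degrees, forces in N, time in s.
With the tool pointing down it reaches from about 350 to 925 mm from the base axis. Payload 6.4 kg.
Tool frame: the origin (TCP) lies between the finger pads; the fingertips stand nose_length ahead of it and the grasp point (between the pads) lies 6 mm ahead of it (nose_length is the distance from the TCP to the fingertips, in mm); z points along the fingers, y is the line along which they close (so a half turn about z gives the same grasp; the last joint's range is limited). The gripper opens to 94 mm and grips with 3 to 60 N. Pads are 16 mm wide; open, the fingers measure 119 mm over their backs; the gripper's body (75 mm by 177 mm) begins 78 mm behind the grasp point.
Start: joints at [-86.064, 14.043, 89.255, -0, 76.702, -9.975], TCP at [156.278, -630.944, 195.055] pointing down, gripper open.
Joint ranges: [-179.41, 179.41], [-58.25, 129.5], [7.25, 145.43], [-54.29, 234.29], [11.92, 165.04], [-157.13, 157.13]. Speed limits (degrees/s): [147.25, 147.25, 180, 180, 180, 180].

INTERFACE

Orientations are given as [roll, pitch, yaw] about the fixed x, y, z axes, in that order (R = Rz(yaw) Ry(pitch) Rx(roll)).
In Python, from cell import get_state, grab_frame, calibration, job_done, boxes_of, landmark_of, nose_length gives the robot as it stands.
- The arm moves only by the tool jog_arm, never from a script. Its argument "commands" is a list of rows, each a list of 2 entries, a list of its own where there are three numbers: the shift along the tool's x, y, z in cm, then the turn about the tool's z in degrees. In form: [[[tx, ty, tz], turn], ...]. A call has exactly 10 rows; each row shifts and turns the commanded pose from where the row before left it, along the tool's axes as they then stand; what a row does not reach is not made up. A row lasts 1/12 s, in which the tool goes at most 41.7 mm and 7.16 degrees, less where a joint would pass 70% of its speed; a pose out of reach is approached as far as the arm can. A call with a gripper value outside its range is refused whole. "jaw" is the opening, from 0 (shut) to 1 (fully open), set as the call begins (left out, the last holds). The fingers move at their own pace and stop on an object; "squeeze" is the grip in N (left out, the last holds). Time passes only in rows, so rows that do not move let the fingers close, or fill a call up. It gives the time, the measured TCP pose, the force, the opening and the grip force at its end, in the units of the state.
- get_state(): the state, without advancing time (a new reading comes with each control period).
- grab_frame(name): name is "side" or "top" or "wrist"; returns (picture, depth): 420x560x3 uint8, blue, green, red; 420x560 float32, mm along the optical axis (not along the pixel's ray), 0 where there is no reading.
- calibration(name): a dict with "fx", "fy", "cx", "cy" (pixels), "distortion" ([k1, k2, p1, p2, k3] as OpenCV has them; the pictures are not rectified), "origin" and "orientation" of the camera in the world; the wrist camera has in their place "hand_eye" (4x4, takes a point from camera to tool coordinates, whose origin is the TCP and whose axes are the flange's). Camera axes: x right, y down, z forward; pixel columns grow to the right and rows downward; lengths in mm; the calibration is good to about 2 mm. A picture is of the moment at which its call begins: read the wrist's pose just before it. calibration takes no time and is no camera call.
- job_done(): hands the job in; it is judged then, once.
Trained networks look in the newest picture that a camera, given by its name, has taken for a name from the list of things; names that differ only in an ending like _2 or _b are one class to them, and where a whole thing is asked for, a point or a joint stands for the part that bears it (a point fixed in the world has none). Each returns a list of dicts, best first, with "conf" (0 to 1); they miss things now and then, are a little off and sometimes report something else, mostly with a low value. They report only what shows in the picture. A call takes as long as a camera call.
- boxes_of(name, camera): "centre" ([column, row] as shares, 0 to 1, of the picture: columns of its width, rows of its height, amid what is visible of it).
- landmark_of(name, camera): "centre" ([column, row] as shares, 0 to 1, of the picture: columns of its width, rows of its height: a listed point, or the origin of a listed thing).
The state is a dict: "clock": time; "qpos": joint angles; "qd": joint speeds; "joint_torque": joint torques, N m; "eef_pos": TCP position; "tool_rot": TCP orientation; "force": force on the tool from outside, world axes, zero at the start; "torque": the same for the moment, N m; "finger_gap": finger opening in mm; "finger_force": force on a finger pad.
Only numpy, scipy, OpenCV 4.12 (cv2) and the standard library are available. Lean on these libraries where they do the work, as an engineer would, in place of code of your own. Each camera call takes 0.05 s, during which the arm holds its last target. There are 200 camera calls.

## Working session

There is one attempt and no reset: what is moved stays moved. The work goes in short steps, Python scripts to look and compute and a tool call to move; the robot and the scene stay as the last step left them, time stands still between calls to the robot, and variables do not carry over. Pictures are saved under pics/ and viewed, at most 10 in all, crops included, and the job is handed in when it is done.

Besides the shell and the picture viewer there is one more tool, called after "Emit:" as name(argument=value, ...) on one line, values as JSON. jog_arm: Moves the arm, as the interface text tells. Its arguments: {"type":"object","properties":{"commands":{"type":"array","items":{"type":"array"}},"jaw":{"type":"number"},"squeeze":{"type":"number"}},"required":["commands"]}

```bash
mkdir -p pics; ls
cat > h.py <<'E'
import numpy as np, cv2
from scipy.spatial.transform import Rotation as R
from cell import *
def cam(name, st=None):
    c=calibration(name); K=np.array([[c["fx"],0,c["cx"]],[0,c["fy"],c["cy"]],[0,0,1]]); D=np.array(c["distortion"],float)
    if "hand_eye" in c:
        T=np.eye(4); T[:3,:3]=R.from_euler("xyz",st["tool_rot"],degrees=True).as_matrix(); T[:3,3]=st["eef_pos"]
        T=T@np.array(c["hand_eye"])
    else:
        T=np.eye(4); o=np.array(c["orientation"]); T[:3,:3]=o if o.shape==(3,3) else R.from_euler("xyz",o,degrees=True).as_matrix(); T[:3,3]=c["origin"]
    return K,D,T
def ray(name,uv,st=None):
    K,D,T=cam(name,st); p=cv2.undistortPoints(np.array(uv,float).reshape(-1,1,2),K,D).reshape(-1,2)
    d=np.c_[p,np.ones(len(p))]@T[:3,:3].T
    return T[:3,3],d
def atz(name,uv,z,st=None):
    o,d=ray(name,uv,st); return o+d*((z-o[2])/d[:,2])[:,None]
def proj(name,P,st=None):
    K,D,T=cam(name,st); Ti=np.linalg.inv(T); return cv2.projectPoints(np.array(P,float).reshape(-1,1,3),cv2.Rodrigues(Ti[:3,:3])[0],Ti[:3,3],K,D)[0].reshape(-1,2)
def px(c): return [c["centre"][0]*560,c["centre"][1]*420]
E
python3 - <<'E'
from h import *
print(get_state(), nose_length if not callable(nose_length) else nose_length())
ims=[]
for n in ["top","side","wrist"]:
    st=get_state(); im,d=grab_frame(n); cv2.imwrite(f"pics/{n}0.png",im); np.save(f"{n}0.npy",d)
    print(n,{k:np.round(v,3).tolist() for k,v in calibration(n).items()})
    for nm,z in [("driver",8),("handle_mid",108),("stand",0),("stand_hole",66),("unit",0),("screw_mouth",50)]:
        for f in (landmark_of,):
            for r in f(nm,n)[:2]:
                print(nm,np.round(px(r)),round(r["conf"],2),np.round(atz(n,px(r),z,st)[0],1))
E
```

```text
pics
{'clock': 0.0, 'qpos': array([-8.60639778e+01,  1.40812360e+01,  8.93217337e+01, -3.01135488e-03,
        7.67022898e+01, -9.97493206e+00]), 'qd': array([-0.00250901, -0.04266305,  0.03534744, -0.05186892,  0.02346229,
        0.01111038]), 'joint_torque': array([-2.43048606e-03, -4.15838921e+01, -3.14603376e+01,  6.82729343e-02,
        3.33172653e-02, -1.57234026e-04]), 'eef_pos': array([ 156.22099902, -630.32904958,  194.00737911]), 'tool_rot': array([-1.79895824e+02, -1.53477094e-02,  1.39116357e+01]), 'force': array([0.12449614, 0.21170487, 0.31011055]), 'torque': array([-0.00733324,  0.02094881, -0.00962845]), 'finger_force': 0.0, 'finger_gap': 93.76041196425699} 25.0
top {'fx': 402.88, 'fy': 402.88, 'cx': 275.66, 'cy': 214.953, 'distortion': [-0.052, 0.0, 0.0, 0.0, 0.0], 'origin': [446.76, -21.907, 934.349], 'orientation': [-170.772, 0.778, -90.762]}
driver [266. 300.] 0.61 [403.2  13.1   8. ]
handle_mid [363. 235.] 0.57 [ 535.5 -191.3  108. ]
handle_mid [304. 153.] 0.46 [715.  -75.7 108. ]
stand [355. 241.] 0.75 [ 534.  -195.7    0. ]
stand_hole [359. 239.] 0.95 [ 531.7 -190.6   66. ]
unit [195. 244.] 0.93 [532.9 178.6   0. ]
screw_mouth [196. 233.] 0.92 [551.9 164.6  50. ]
side {'fx': 515.395, 'fy': 515.395, 'cx': 281.407, 'cy': 208.314, 'distortion': [-0.024, 0.0, 0.0, 0.0, 0.0], 'origin': [34.529, 671.285, 644.619], 'orientation': [-121.97, 0.209, -140.775]}
handle_mid [362. 177.] 0.67 [ 526.  -204.6  108. ]
stand [355. 215.] 0.77 [ 538.6 -209.9    0. ]
stand_hole [356. 194.] 0.93 [ 531.6 -198.    66. ]
unit [244. 305.] 0.86 [531.8 172.8   0. ]
screw_mouth [236. 276.] 0.6 [556.6 164.   50. ]
wrist {'fx': 327.559, 'fy': 327.559, 'cx': 282.952, 'cy': 213.142, 'distortion': [-0.06, 0.0, 0.0, 0.0, 0.0], 'hand_eye': [[-0.0, -0.959, -0.283, 83.252], [1.0, -0.0, 0.0, 0.429], [-0.0, -0.283, 0.959, -190.032], [0.0, 0.0, 0.0, 1.0]]}
```

View pics/top0.png

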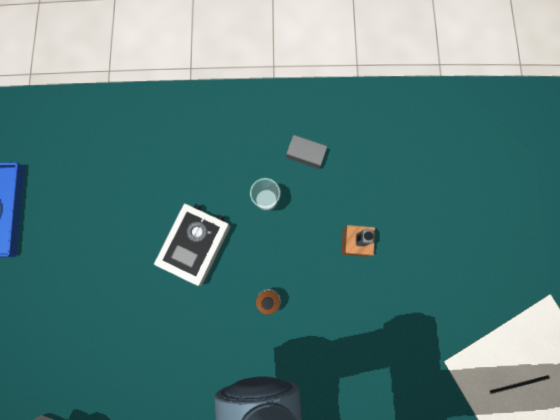

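View pics/side0.png

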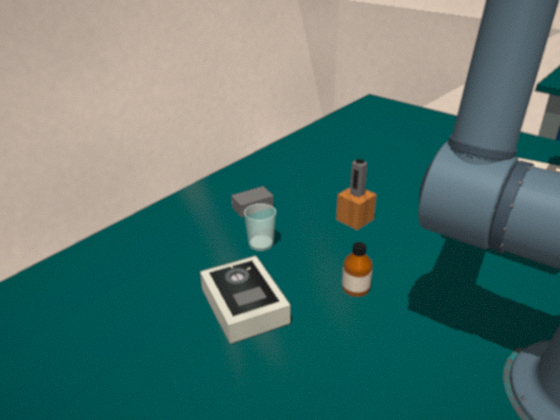

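The top view shows the stand with the driver at about (360,240), and the unit at (192,244) with its screw at (197,232). The beaker is at (265,193), the bottle at (268,301) and the slide box at (307,151). The side view agrees with this. I'll move above the stand.

Emit:
jog_arm(commands=[[[2.35,-1.67,-0.2],0],[[2.35,-1.67,-0.2],0],[[2.35,-1.67,-0.2],0],[[2.35,-1.67,-0.2],0],[[2.35,-1.67,-0.2],0],[[2.35,-1.67,-0.2],0],[[2.35,-1.67,-0.2],0],[[2.35,-1.67,-0.2],0],[[2.35,-1.67,-0.2],0],[[2.35,-1.67,-0.2],0]], jaw=1)

```text
clock: 1.88
eef_pos: [345.0, -411.2, 215.4]
tool_rot: [180.0, -0.0, 13.9]
force: [0.1, 0.0, 0.3]
finger_gap: 93.8
finger_force: 0.0
```

Emit:
jog_arm(commands=[[[2.35,-1.67,-0.2],0],[[2.35,-1.67,-0.2],0],[[2.35,-1.67,-0.2],0],[[2.35,-1.67,-0.2],0],[[2.35,-1.67,-0.2],0],[[2.35,-1.67,-0.2],0],[[2.35,-1.67,-0.2],0],[[2.35,-1.67,-0.2],0],[[2.35,-1.67,-0.2],0],[[0,0,0],0]])

```text
clock: 2.72
eef_pos: [515.7, -212.5, 233.7]
tool_rot: [-180.0, -0.1, 14.2]
force: [-0.2, -0.9, -0.1]
finger_gap: 93.8
finger_force: 0.0
```

Run:
```python
from h import *
st=get_state(); print(st["eef_pos"],st["tool_rot"],st["qpos"])
im,d=grab_frame("wrist"); cv2.imwrite("pics/w1.png",im); np.save("w1.npy",d)
for nm,z in [("driver",8),("handle_mid",108),("stand",0),("stand_hole",66)]:
    for r in landmark_of(nm,"wrist")[:2]: print(nm,np.round(px(r)),round(r["conf"],2),np.round(atz("wrist",px(r),z,st)[0],1))
# height map points of handle top
K,D,T=cam("wrist",st); v,u=np.nonzero(d>0)
p=cv2.undistortPoints(np.c_[u,v].astype(float).reshape(-1,1,2),K,D).reshape(-1,2)
P=(np.c_[p,np.ones(len(p))]*d[v,u][:,None])@T[:3,:3].T+T[:3,3]
near=np.hypot(P[:,0]-531,P[:,1]+194)<60
for lo,hi in [(55,72),(135,160)]:
    s=near&(P[:,2]>lo)&(P[:,2]<hi); Q=P[s]
    if len(Q)>10:
        r=cv2.minAreaRect(Q[:,:2].astype(np.float32)); print(lo,len(Q),np.median(Q[:,2]),r)
```

```text
[ 515.69120195 -212.49600432  233.67591862] [-1.79993362e+02 -1.02372460e-01  1.41766155e+01] [-3.40845302e+01 -1.64891431e-01  1.00711048e+02  8.22132464e-02
  7.93906542e+01  4.17237565e+01]
driver [268. 171.] 0.63 [ 527.5 -190.8    8. ]
handle_mid [265. 186.] 0.91 [ 528.9 -191.8  108. ]
handle_mid [128.  48.] 0.18 [622.6 -42.6 108. ]
stand [275. 170.] 0.87 [ 530.2 -198.5    0. ]
stand_hole [269. 176.] 0.71 [ 531.8 -193.3   66. ]
55 2017 66.49655038022166 ((530.7664794921875, -194.81752014160156), (59.12138748168945, 60.692100524902344), 84.03548431396484)
135 786 146.6664947760492 ((531.195068359375, -194.8455810546875), (22.018701553344727, 27.994525909423828), 86.62371826171875)
```

View pics/w1.png

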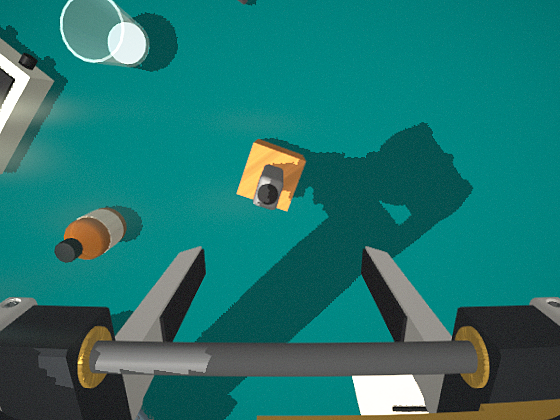

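The wrist view shows the stand at about (271,175) and the handle top at (268,192). From depth, the handle top is centred at (531.2,-194.8) at z 146.7 and measures 22 x 28 mm, with its x axis at -3.4°. The sizes and heights agree with the description. I'll align now.

Emit:
jog_arm(commands=[[[0,0,0],5.9],[[0,0,0],5.9],[[0,0,0],5.8],[[0.7,-0.9,1.5],0],[[0.7,-0.9,1.5],0],[[0,0,1.5],0],[[0,0,1.5],0],[[0,0,0],0],[[0,0,0],0],[[0,0,0],0]], jaw=0.8)

```text
clock: 3.8
eef_pos: [528.6, -199.4, 174.0]
tool_rot: [180.0, -0.1, -3.8]
force: [0.3, -0.0, 0.3]
finger_gap: 74.9
finger_force: 0.0
```

```bash
cat >> h.py <<'E'
def cloud(name,d,st=None):
    K,D,T=cam(name,st); v,u=np.nonzero(d>0)
    p=cv2.undistortPoints(np.c_[u,v].astype(float).reshape(-1,1,2),K,D).reshape(-1,2)
    return (np.c_[p,np.ones(len(p))]*d[v,u][:,None])@T[:3,:3].T+T[:3,3]
E
python3 - <<'E'
from h import *
st=get_state(); print(st["eef_pos"],st["tool_rot"],st["qpos"])
im,d=grab_frame("wrist"); P=cloud("wrist",d,st)
near=np.hypot(P[:,0]-531,P[:,1]+194)<60
for lo,hi in [(55,72),(135,160)]:
    Q=P[near&(P[:,2]>lo)&(P[:,2]<hi)]; print(lo,len(Q),np.median(Q[:,2]),cv2.minAreaRect(Q[:,:2].astype(np.float32)))
# unit yaw from top depth
P=cloud("top",np.load("top0.npy")); near=np.hypot(P[:,0]-532,P[:,1]-177)<110
Q=P[near&(P[:,2]>42)&(P[:,2]<58)]; print("unit",len(Q),np.median(Q[:,2]),cv2.minAreaRect(Q[:,:2].astype(np.float32)))
P=cloud("side",np.load("side0.npy")); near=np.hypot(P[:,0]-532,P[:,1]-177)<110
Q=P[near&(P[:,2]>44)&(P[:,2]<58)]; print("unit",len(Q),np.median(Q[:,2]),cv2.minAreaRect(Q[:,:2].astype(np.float32)))
E
```

```text
[ 528.63998933 -199.44574166  174.0426785 ] [ 1.79962154e+02 -6.30799024e-02 -3.75354619e+00] [-3.21641221e+01  3.82020894e+00  1.02992217e+02 -3.42269013e-03
  7.31140846e+01  6.15904370e+01]
55 2808 66.46787123059616 ((530.71484375, -194.14462280273438), (60.284461975097656, 60.663917541503906), 84.18111419677734)
135 1186 146.60198203818905 ((531.7127685546875, -194.82493591308594), (21.847143173217773, 27.454816818237305), 86.59416198730469)
unit 3232 48.03216287684211 ((530.578369140625, 178.836181640625), (111.49620056152344, 150.45909118652344), 64.40015411376953)
unit 3606 49.66890171135941 ((527.7777099609375, 177.2236785888672), (111.30934143066406, 154.7182159423828), 64.39569854736328)
```

Emit:
jog_arm(commands=[[[0.12,-0.24,0.5],0],[[0.12,-0.24,0.5],0],[[0,0,1.0],0],[[0,0,1.0],0],[[0,0,1.0],0],[[0,0,1.0],0],[[0,0,1.0],0],[[0,0,0],0],[[0,0,0],0],[[0,0,0],0]])

```text
clock: 4.68
eef_pos: [531.5, -194.1, 113.3]
tool_rot: [180.0, -0.0, -3.7]
force: [1.0, 0.3, -0.1]
finger_gap: 74.9
finger_force: 0.0
```

Emit:
jog_arm(commands=[[[0,0,0],0],[[0,0,0],0],[[0,0,0],0],[[0,0,0],0],[[0,0,0],0],[[0,0,0],0],[[0,0,0],0],[[0,0,0],0],[[0,0,0],0],[[0,0,0],0]], jaw=0, squeeze=50)

```text
clock: 5.52
eef_pos: [531.2, -193.9, 113.0]
tool_rot: [180.0, 0.0, -3.7]
force: [0.5, -0.2, -0.1]
finger_gap: 21.4
finger_force: 49.9
```

Emit:
jog_arm(commands=[[[0,0,-0.5],0],[[0,0,-1],0],[[0,0,-1.3],0],[[0,0,-1.4],0],[[0,0,-1.4],0],[[0,0,-1.4],0],[[0,0,-1.4],0],[[0,0,-1.2],0],[[0,0,-0.8],0],[[0,0,0],0]])

```text
clock: 6.35
eef_pos: [532.4, -194.6, 220.1]
tool_rot: [179.9, -0.2, -3.7]
force: [-0.2, 0.4, -1.8]
finger_gap: 22.0
finger_force: 49.9
```

Emit:
jog_arm(commands=[[[0,-3.6,0],0],[[0,-3.6,0],0],[[0,-3.6,0],0],[[0,-3.6,0],0],[[0,-3.6,0],0],[[0,-3.6,0],0],[[0,-3.6,0],0],[[0,-3.6,0],0],[[0,-3.6,0],0],[[0,-3.6,0],0]])

```text
clock: 7.18
eef_pos: [553.7, 167.1, 216.3]
tool_rot: [180.0, 0.1, -3.7]
force: [0.5, 0.3, -1.9]
finger_gap: 21.7
finger_force: 49.9
```

Emit:
jog_arm(commands=[[[0,0,0],-7],[[0,0,0],-7],[[0,0,0],-7],[[0,0,0],-7],[[0,0,0],-7],[[0,0,0],-7],[[0,0,0],-7],[[0,0,0],-7],[[0,0,0],-7],[[0,0,0],-7]])

```text
clock: 8.02
eef_pos: [553.9, 165.3, 216.2]
tool_rot: [-179.9, 0.0, 66.7]
force: [-0.2, -0.5, -0.6]
finger_gap: 21.3
finger_force: 49.9
```

Emit:
jog_arm(commands=[[[0,0,0],-7],[[0,0,0],-7],[[0,0,0],-7],[[0,0,0],-7],[[0,0,0],-7],[[0,0,0],-7],[[0,0,0],-7],[[0,0,0],-7],[[0,0,0],-7],[[0,0,0],-7]])

```text
clock: 8.85
eef_pos: [553.9, 165.3, 216.2]
tool_rot: [-179.9, -0.1, 136.7]
force: [-0.3, -1.1, -2.2]
finger_gap: 21.7
finger_force: 49.9
```

Emit:
jog_arm(commands=[[[0,0,0],-7],[[0,0,0],-7],[[0,0,0],-4],[[0,0,0],0],[[0,0,0],0],[[0,0,0],0],[[0,0,0],0],[[0,0,0],0],[[0,0,0],0],[[0,0,0],0]])

```text
clock: 9.68
eef_pos: [554.4, 165.4, 217.1]
tool_rot: [180.0, 0.0, 154.3]
force: [-0.4, 0.3, -1.4]
finger_gap: 21.7
finger_force: 49.9
```

Run:
```python
from h import *
st=get_state(); print(st["eef_pos"],st["tool_rot"],st["qpos"],st["force"])
im,d=grab_frame("wrist"); np.save("w2.npy",d)
cv2.imwrite("pics/w2.png",im)
for nm,z in [("driver",115),("screw_mouth",50),("unit",0)]:
    for r in landmark_of(nm,"wrist")[:2]: print(nm,np.round(px(r)),round(r["conf"],2),np.round(atz("wrist",px(r),z,st)[0],1))
P=cloud("wrist",d,st); near=np.hypot(P[:,0]-532,P[:,1]-177)<110
Q=P[near&(P[:,2]>45)&(P[:,2]<55)]; print("unit",len(Q),np.median(Q[:,2]),cv2.minAreaRect(Q[:,:2].astype(np.float32)))
```

```text
[554.40030468 165.35934794 217.07205183] [1.79997441e+02 5.27181314e-04 1.54293471e+02] [ 5.38405487e+00  3.48712990e+00  9.87244157e+01  1.96358837e-03
  7.77866815e+01 -5.89098319e+01] [-0.3980684   0.33365696 -1.35191556]
driver [282. 210.] 0.66 [554.7 163.9 115. ]
screw_mouth [283. 196.] 0.87 [557.6 163.6  50. ]
screw_mouth [ 48. 278.] 0.65 [ 523.6 -146.6   50. ]
unit [283. 159.] 0.84 [525.3 178.6   0. ]
unit 12415 49.96846880727048 ((530.0003662109375, 176.67791748046875), (109.99311065673828, 149.39151000976562), 64.28910827636719)
```

View pics/w2.png

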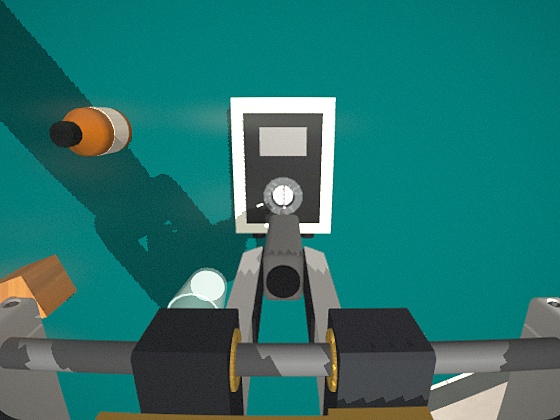

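The wrist view shows the unit upright with the screw at (283,196) and its slot running down the picture, lined up with the driver. The unit fit puts the screw at (557.0,163.7). I'll shift and go down to just above the mouth.

Emit:
jog_arm(commands=[[[-0.16,0,0.5],0],[[-0.17,0,0.5],0],[[0,0,0.8],0],[[0,0,0.8],0],[[0,0,0.8],0],[[0,0,0.8],0],[[0,0,0.8],0],[[0,0,0.4],0],[[0,0,0],0],[[0,0,0],0]])

```text
clock: 10.72
eef_pos: [557.3, 163.9, 162.9]
tool_rot: [-180.0, -0.0, 154.3]
force: [0.6, 0.5, -1.3]
finger_gap: 21.8
finger_force: 49.9
```

Run:
```python
from h import *
st=get_state(); print(st["eef_pos"],st["tool_rot"],st["force"])
im,d=grab_frame("wrist"); np.save("w3.npy",d)
P=cloud("wrist",d,st); s=(np.hypot(P[:,0]-557,P[:,1]-163.7)<20)&(P[:,2]<100)
for lo in range(28,62,2):
    Q=P[s&(P[:,2]>=lo)&(P[:,2]<lo+2)]
    if len(Q)>5: print(lo,len(Q),Q.mean(0).round(1))
print(proj("wrist",[[557,163.7,50],[557,163.7,42]],st), landmark_of("screw_mouth","wrist")[:1],landmark_of("driver","wrist")[:1])
c=im[130:330,180:400]; c=cv2.resize(c,None,fx=3,fy=3,interpolation=cv2.INTER_CUBIC); cv2.imwrite("pics/w3.png",c)
```

```text
[557.29482941 163.92818184 162.85135331] [-1.79989259e+02 -1.74161479e-02  1.54313032e+02] [ 0.58335955  0.51345348 -1.30967273]
30 6 [564.5 169.   31.5]
38 8 [560.5 155.1  39.2]
40 40 [555.7 163.7  41.3]
42 48 [553.9 164.3  42.7]
44 146 [556.2 163.6  45.4]
46 162 [556.2 162.9  46.6]
48 32 [554.  166.8  49.5]
50 465 [551.9 166.3  51.1]
52 72 [551.5 168.7  52.3]
[[282.73681045 205.72477718]
 [282.74580396 203.59786163]] [] [{'centre': [0.5009, 0.499], 'conf': 0.85}]
```

View pics/w3.png

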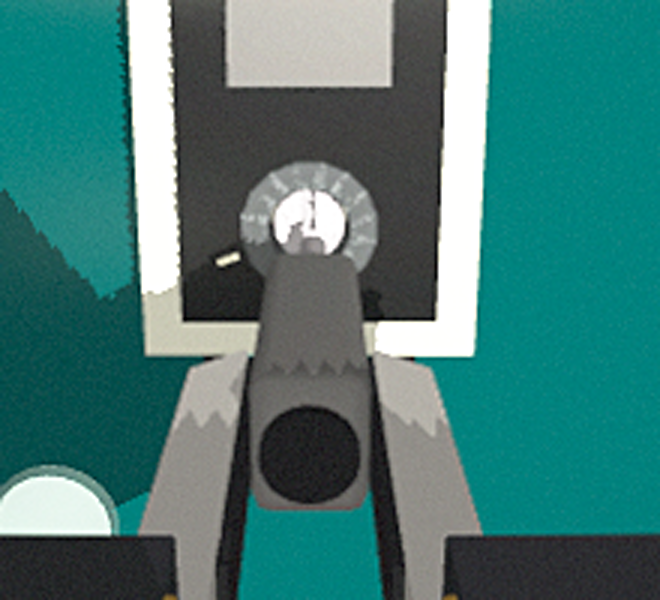

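The crop shows the blade tip at about (312,245) and the slot at about (314,205), in line to within 1 mm. Depth puts the head near z 45. I'll feel my way down.

Emit:
jog_arm(commands=[[[0,0,0.2],0],[[0,0,0.2],0],[[0,0,0.2],0],[[0,0,0.2],0],[[0,0,0.2],0],[[0,0,0.1],0],[[0,0,0],0],[[0,0,0],0],[[0,0,0],0],[[0,0,0],0]])

```text
clock: 11.7
eef_pos: [557.5, 163.9, 152.2]
tool_rot: [180.0, 0.0, 154.3]
force: [-0.4, 0.0, -0.8]
finger_gap: 21.8
finger_force: 49.9
```

Emit:
jog_arm(commands=[[[0,0,0.05],0],[[0,0,0.05],0],[[0,0,0.05],0],[[0,0,0.05],0],[[0,0,0],0],[[0,0,0],0],[[0,0,0],0],[[0,0,0],0],[[0,0,0],0],[[0,0,0],0]])

```text
clock: 12.53
eef_pos: [557.3, 163.8, 150.0]
tool_rot: [-180.0, -0.0, 154.3]
force: [0.1, -0.6, -1.8]
finger_gap: 21.9
finger_force: 49.9
```

Emit:
jog_arm(commands=[[[0,0,0.05],0],[[0,0,0.05],0],[[0,0,0.05],0],[[0,0,0.05],0],[[0,0,0],0],[[0,0,0],0],[[0,0,0],0],[[0,0,0],0],[[0,0,0],0],[[0,0,0],0]])

```text
clock: 13.37
eef_pos: [557.5, 163.9, 148.3]
tool_rot: [180.0, 0.0, 154.3]
force: [-0.4, -2.0, 1.5]
finger_gap: 21.3
finger_force: 49.9
```

Emit:
jog_arm(commands=[[[0,0,0.05],0],[[0,0,0.05],0],[[0,0,0],0],[[0,0,0],0],[[0,0,0],0],[[0,0,0],0],[[0,0,0],0],[[0,0,0],0],[[0,0,0],0],[[0,0,0],0]])

```text
clock: 14.2
eef_pos: [557.1, 163.8, 146.7]
tool_rot: [-180.0, -0.0, 154.3]
force: [0.6, -2.8, -2.5]
finger_gap: 21.9
finger_force: 49.9
```

Run:
```python
from h import *
a=[]
for i in range(6):
    st=get_state(); a.append(np.r_[st["eef_pos"],st["force"],st["torque"]]); grab_frame("wrist")
print(np.round(a,2)); print(np.mean(a,0).round(2))
```

```text
[[ 5.5714e+02  1.6379e+02  1.4674e+02  6.0000e-01 -2.8400e+00 -2.5100e+00
  -7.0000e-01 -9.0000e-02  3.0000e-02]
 [ 5.5716e+02  1.6380e+02  1.4675e+02 -7.2000e-01 -3.2700e+00 -2.6100e+00
  -7.2000e-01 -7.0000e-02 -1.0000e-02]
 [ 5.5715e+02  1.6384e+02  1.4677e+02 -1.7600e+00 -2.8800e+00 -3.2200e+00
  -7.6000e-01 -1.0000e-01 -0.0000e+00]
 [ 5.5711e+02  1.6383e+02  1.4676e+02  3.0000e-02 -1.9600e+00 -2.1400e+00
  -8.1000e-01  0.0000e+00 -0.0000e+00]
 [ 5.5715e+02  1.6382e+02  1.4682e+02 -1.6000e-01 -3.0800e+00 -2.3700e+00
  -7.3000e-01 -0.0000e+00  3.0000e-02]
 [ 5.5713e+02  1.6385e+02  1.4683e+02 -8.0000e-02 -2.9100e+00 -2.9500e+00
  -7.8000e-01 -0.0000e+00  0.0000e+00]]
[ 5.5714e+02  1.6382e+02  1.4678e+02 -3.5000e-01 -2.8200e+00 -2.6300e+00
 -7.5000e-01 -4.0000e-02  1.0000e-02]
```

Emit:
jog_arm(commands=[[[0,-0.03,0],0],[[0,-0.03,0],0],[[0,0,0.05],0],[[0,0,0.05],0],[[0,0,0],0],[[0,0,0],0],[[0,0,0],0],[[0,0,0],0],[[0,0,0],0],[[0,0,0],0]])

```text
clock: 15.33
eef_pos: [557.3, 163.5, 146.4]
tool_rot: [180.0, 0.0, 154.3]
force: [-1.0, -1.8, 2.1]
finger_gap: 21.2
finger_force: 49.9
```

```bash
cat > f.py <<'E'
from h import *
a=[]
for i in range(4):
    st=get_state(); a.append(np.r_[st["eef_pos"],st["force"],st["torque"]]); grab_frame("wrist")
print(np.mean(a,0).round(2),st["tool_rot"].round(2))
E
python3 f.py
```

```text
[ 5.5734e+02  1.6348e+02  1.4642e+02 -1.1300e+00 -1.4700e+00  2.4700e+00
 -3.6000e-01  2.5000e-01  1.0000e-02] [1.7997e+02 3.0000e-02 1.5431e+02]
```

Emit:
jog_arm(commands=[[[0,-0.03,0.05],0],[[0,0,0.05],0],[[0,0,0.05],0],[[0,0,0.05],0],[[0,0,0],0],[[0,0,0],0],[[0,0,0],0],[[0,0,0],0],[[0,0,0],0],[[0,0,0],0]])

```text
clock: 16.37
eef_pos: [557.4, 163.3, 144.8]
tool_rot: [179.9, 0.0, 154.3]
force: [-1.6, -0.8, 6.3]
finger_gap: 21.5
finger_force: 49.9
```

```bash
python3 f.py
```

```text
[ 5.5742e+02  1.6329e+02  1.4475e+02 -1.2000e+00 -8.3000e-01  5.2900e+00
 -1.6000e-01  3.1000e-01 -2.0000e-02] [1.7995e+02 5.0000e-02 1.5431e+02]
```

Emit:
jog_arm(commands=[[[0,0,0.05],0],[[0,0,0.05],0],[[0,0,0.05],0],[[0,0,0.05],0],[[0,0,0.05],0],[[0,0,0],0],[[0,0,0],0],[[0,0,0],0],[[0,0,0],0],[[0,0,0],0]])

```text
clock: 17.4
eef_pos: [557.6, 163.3, 142.9]
tool_rot: [179.9, 0.1, 154.3]
force: [-2.3, -0.6, 8.2]
finger_gap: 21.6
finger_force: 49.9
```

```bash
python3 f.py
```

```text
[ 5.5761e+02  1.6328e+02  1.4289e+02 -2.4700e+00 -4.1000e-01  8.7500e+00
 -2.3000e-01  5.5000e-01 -0.0000e+00] [1.7995e+02 6.0000e-02 1.5431e+02]
```

Emit:
jog_arm(commands=[[[0,0,0.04],0],[[0,0,0.03],0],[[0,0,0],0],[[0,0,0],2],[[0,0,0],2],[[0,0,0],2],[[0,0,0],2],[[0,0,0],2],[[0,0,0],2],[[0,0,0],2]])

```text
clock: 18.43
eef_pos: [557.4, 163.2, 142.3]
tool_rot: [180.0, 0.0, 140.2]
force: [-3.4, -1.7, 8.6]
finger_gap: 21.5
finger_force: 49.9
```

```bash
python3 f.py
```

```text
[ 5.5746e+02  1.6320e+02  1.4229e+02 -3.0200e+00 -1.0800e+00  8.9900e+00
 -3.0000e-01  7.7000e-01  6.0000e-02] [1.7996e+02 4.0000e-02 1.4031e+02]
```

Emit:
jog_arm(commands=[[[0.03,0,0.02],3],[[0,0,0],4],[[0,0,0],4],[[0,0,0],4],[[0,0,0],4],[[0,0,0],4],[[0,0,0],4],[[0,0,0],4],[[0,0,0],3],[[0,0,0],0]])

```text
clock: 19.47
eef_pos: [556.7, 163.3, 141.9]
tool_rot: [-180.0, 0.0, 106.2]
force: [-4.5, -1.9, 9.5]
finger_gap: 21.3
finger_force: 49.9
```

```bash
python3 f.py
```

```text
[ 5.5672e+02  1.6331e+02  1.4192e+02 -3.5300e+00 -1.2700e+00  9.6900e+00
 -4.5000e-01  1.1100e+00  0.0000e+00] [-179.97    0.    106.33]
```

Emit:
jog_arm(commands=[[[0,-0.03,0],3],[[0,0,0],3],[[0,0,0],3],[[0,0,0],3],[[0,0,0],3],[[0,0,0],3],[[0,0,0],2],[[0,0,0],0],[[0,0,0],0],[[0,0,0],0]])

```text
clock: 20.5
eef_pos: [556.4, 163.5, 141.9]
tool_rot: [-180.0, -0.0, 86.3]
force: [-3.3, -0.6, 10.2]
finger_gap: 21.7
finger_force: 49.9
```

```bash
python3 f.py
```

```text
[ 5.5641e+02  1.6346e+02  1.4192e+02 -3.1800e+00 -8.7000e-01  1.0150e+01
 -2.7000e-01  1.1200e+00  2.0000e-02] [-1.7997e+02 -2.0000e-02  8.6320e+01]
```

Emit:
jog_arm(commands=[[[0,0,0],1],[[0,0,0],1],[[0,0,0],1],[[0,0,0],1],[[0,0,0],1],[[0,0,0],0],[[0,0,0],0],[[0,0,0],0],[[0,0,0],0],[[0,0,0],0]])

```text
clock: 21.53
eef_pos: [556.4, 163.5, 141.9]
tool_rot: [-180.0, -0.0, 81.3]
force: [-4.1, -0.3, 9.6]
finger_gap: 21.5
finger_force: 49.9
```

```bash
python3 f.py
```

```text
[ 5.5638e+02  1.6352e+02  1.4191e+02 -3.9700e+00 -7.5000e-01  9.7400e+00
 -2.2000e-01  1.1700e+00  2.0000e-02] [-1.7997e+02 -2.0000e-02  8.1320e+01]
```

Emit:
jog_arm(commands=[[[0,0,0],0.5],[[0,0,0],0.5],[[0,0,0],0.5],[[0,0,0],0],[[0,0,0],0],[[0,0,0],0],[[0,0,0],0],[[0,0,0],0],[[0,0,0],0],[[0,0,0],0]])

```text
clock: 22.57
eef_pos: [556.4, 163.5, 141.9]
tool_rot: [-180.0, -0.0, 79.8]
force: [-4.3, -0.5, 9.7]
finger_gap: 22.1
finger_force: 49.9
```

```bash
python3 f.py
```

```text
[ 5.5637e+02  1.6353e+02  1.4191e+02 -4.0200e+00 -4.8000e-01  9.6200e+00
 -2.1000e-01  1.1900e+00  2.0000e-02] [-1.7996e+02 -2.0000e-02  7.9820e+01]
```

Emit:
jog_arm(commands=[[[0,0,0],0.5],[[0,0,0],0.5],[[0,0,0],0.5],[[0,0,0],0],[[0,0,0],0],[[0,0,0],0],[[0,0,0],0],[[0,0,0],0],[[0,0,0],0],[[0,0,0],0]])

```text
clock: 23.6
eef_pos: [556.4, 163.6, 141.9]
tool_rot: [-180.0, -0.0, 78.3]
force: [-4.1, -1.4, 9.5]
finger_gap: 21.7
finger_force: 49.9
```

```bash
python3 f.py
```

```text
[ 5.5637e+02  1.6356e+02  1.4193e+02 -4.2700e+00 -6.0000e-01  9.5700e+00
 -2.1000e-01  1.1700e+00 -0.0000e+00] [-1.7996e+02 -2.0000e-02  7.8320e+01]
```

Emit:
jog_arm(commands=[[[0,0,0],0.5],[[0,0,0],0.5],[[0,0,0],0.5],[[0,0,0],0],[[0,0,0],0],[[0,0,0],0],[[0,0,0],0],[[0,0,0],0],[[0,0,0],0],[[0,0,0],0]])

```text
clock: 24.63
eef_pos: [556.3, 163.6, 141.9]
tool_rot: [-180.0, -0.0, 76.8]
force: [-4.1, -1.0, 9.5]
finger_gap: 21.6
finger_force: 49.9
```

```bash
python3 f.py
```

```text
[ 5.5635e+02  1.6356e+02  1.4189e+02 -3.9000e+00 -8.3000e-01  9.5000e+00
 -2.0000e-01  1.1900e+00  4.0000e-02] [-1.7996e+02 -2.0000e-02  7.6820e+01]
```

Emit:
jog_arm(commands=[[[0,0,0],0.5],[[0,0,0],0.5],[[0,0,0],0.5],[[0,0,0],0],[[0,0,0],0],[[0,0,0],0],[[0,0,0],0],[[0,0,0],0],[[0,0,0],0],[[0,0,0],0]])

```text
clock: 25.67
eef_pos: [556.3, 163.6, 141.9]
tool_rot: [-180.0, -0.0, 75.3]
force: [-3.5, -0.1, 10.3]
finger_gap: 21.7
finger_force: 49.9
```

```bash
sed -i 's/range(4)/range(6)/' f.py; python3 f.py
```

```text
[ 5.5634e+02  1.6358e+02  1.4189e+02 -4.1200e+00 -4.9000e-01  9.8000e+00
 -1.8000e-01  1.2000e+00  1.0000e-02] [-1.7996e+02 -2.0000e-02  7.5320e+01]
```

Emit:
jog_arm(commands=[[[0,0,0],0.5],[[0,0,0],0.5],[[0,0,0],0.5],[[0,0,0],0],[[0,0,0],0],[[0,0,0],0],[[0,0,0],0],[[0,0,0],0],[[0,0,0],0],[[0,0,0],0]])

```text
clock: 26.8
eef_pos: [556.3, 163.6, 141.9]
tool_rot: [-180.0, -0.0, 73.8]
force: [-4.6, 0.4, 10.0]
finger_gap: 21.6
finger_force: 49.9
```

```bash
cat >> f.py <<'E'
im,_=grab_frame("wrist"); cv2.imwrite("pics/w4.png",cv2.resize(im[150:270,210:360],None,fx=4,fy=4,interpolation=cv2.INTER_CUBIC))
E
python3 f.py
```

```text
[ 5.5635e+02  1.6360e+02  1.4191e+02 -4.0700e+00 -1.9000e-01  9.5000e+00
 -1.7000e-01  1.2100e+00  6.0000e-02] [-1.7996e+02 -3.0000e-02  7.3820e+01]
```

View pics/w4.png

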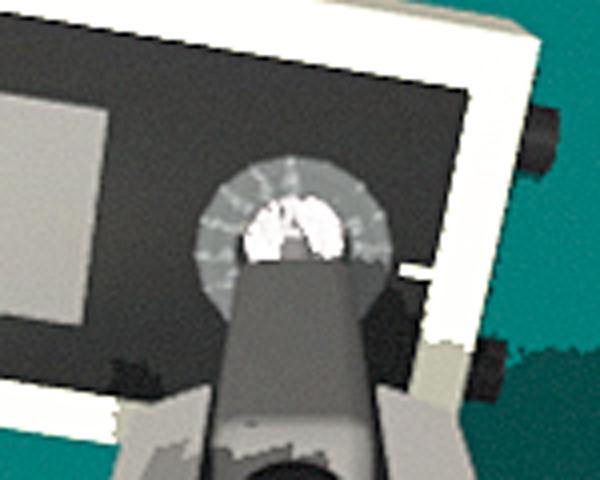

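The slot at (292,215) still lies along the blade while the unit has turned about 80° in the picture, so the screw has turned with the driver. I'll try one more small step for the stop.

Emit:
jog_arm(commands=[[[0,0,0],0.5],[[0,0,0],0.5],[[0,0,0],0.5],[[0,0,0],0],[[0,0,0],0],[[0,0,0],0],[[0,0,0],0],[[0,0,0],0],[[0,0,0],0],[[0,0,0],0]])

```text
clock: 27.98
eef_pos: [556.3, 163.6, 141.9]
tool_rot: [-180.0, -0.0, 72.3]
force: [-3.5, 0.6, 9.8]
finger_gap: 21.6
finger_force: 49.9
```

```bash
python3 f.py
```

```text
[ 5.5632e+02  1.6365e+02  1.4190e+02 -4.2100e+00 -6.6000e-01  1.0080e+01
 -1.1000e-01  1.2200e+00  2.0000e-02] [-1.7995e+02 -3.0000e-02  7.2320e+01]
```

Emit:
jog_arm(commands=[[[0,0,0],0.5],[[0,0,0],0.5],[[0,0,0],0.5],[[0,0,0],0.5],[[0,0,0],0],[[0,0,0],0],[[0,0,0],0],[[0,0,0],0],[[0,0,0],0],[[0,0,0],0]])

```text
clock: 29.17
eef_pos: [556.3, 163.7, 141.9]
tool_rot: [-179.9, -0.0, 70.3]
force: [-4.7, -0.5, 9.6]
finger_gap: 21.5
finger_force: 49.9
```

```bash
python3 f.py
```

```text
[ 5.5632e+02  1.6370e+02  1.4191e+02 -4.4600e+00  1.0000e-02  9.8800e+00
 -9.0000e-02  1.2100e+00  6.0000e-02] [-1.7995e+02 -3.0000e-02  7.0330e+01]
```

Run:
```python
from h import *
st=get_state(); im,_=grab_frame("wrist"); 
c=cv2.resize(im[190:222,262:304],None,fx=14,fy=14,interpolation=cv2.INTER_LANCZOS4)
e=cv2.resize(im[180:330,215:350],None,fx=3,fy=3,interpolation=cv2.INTER_CUBIC)
o=np.zeros((450,600+400,3),np.uint8); o=np.zeros((450,1000,3),np.uint8); o[:448,:588]=c[:448,:588]; o[:450,595:1000]=e[:450,:405]
cv2.imwrite("pics/w5.png",cv2.resize(o,(800,360)))
ax=[]
for a in (0,1.1,1.2):
    t=np.radians(-25.7)-a; dv=np.array([np.cos(t),np.sin(t),0]); m=np.array([557,163.7,41.])
    ax.append(proj("wrist",[m-11*dv,m+11*dv],st).round(1).tolist())
print(ax)
```

```text
[[[271.2, 208.4], [294.9, 210.8]], [[278.7, 198.8], [287.3, 220.2]], [[279.9, 198.4], [286.2, 220.5]]]
```

View pics/w5.png

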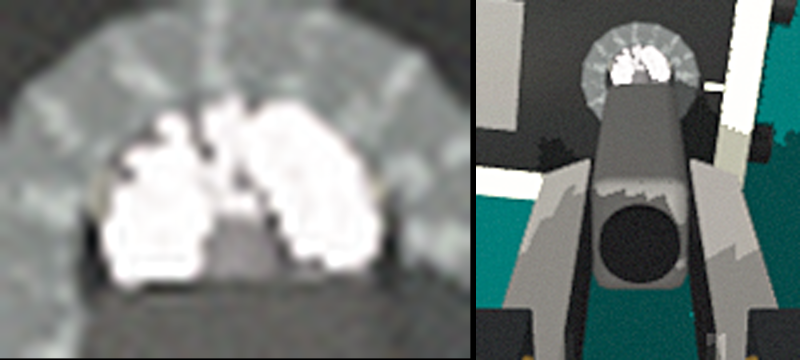

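The slot, between the dark edges running (185,115) to (215,180) and (235,140) to (290,240), still lags the blade. The measured torque is only friction, so the stop has not been reached. I'll keep turning gently.

Emit:
jog_arm(commands=[[[0,0,0],0.5],[[0,0,0],0.5],[[0,0,0],0.5],[[0,0,0],0.5],[[0,0,0],0.5],[[0,0,0],0.5],[[0,0,0],0],[[0,0,0],0],[[0,0,0],0],[[0,0,0],0]])

```text
clock: 30.4
eef_pos: [556.3, 163.7, 141.9]
tool_rot: [-179.9, -0.0, 67.3]
force: [-4.2, 0.6, 9.9]
finger_gap: 21.5
finger_force: 49.9
```

```bash
sed -i '/^im,_/d' f.py; python3 f.py
```

```text
[ 5.5632e+02  1.6372e+02  1.4190e+02 -4.0200e+00  1.2000e-01  9.5500e+00
 -5.0000e-02  1.2000e+00  1.2000e-01] [-1.7995e+02 -3.0000e-02  6.7330e+01]
```

Emit:
jog_arm(commands=[[[0,0,0],0.5],[[0,0,0],0.5],[[0,0,0],0.5],[[0,0,0],0.5],[[0,0,0],0],[[0,0,0],0],[[0,0,0],0],[[0,0,0],0],[[0,0,0],0],[[0,0,0],0]])

```text
clock: 31.53
eef_pos: [556.3, 163.7, 141.9]
tool_rot: [-179.9, -0.0, 65.3]
force: [-3.9, -0.3, 9.8]
finger_gap: 21.3
finger_force: 50.0
```

```bash
python3 f.py
```

```text
[ 5.5634e+02  1.6374e+02  1.4192e+02 -4.4000e+00  5.0000e-02  9.7400e+00
 -3.0000e-02  1.2000e+00  1.1000e-01] [-1.7995e+02 -3.0000e-02  6.5330e+01]
```

```bash
cat > g.py <<'E'
from h import *
st=get_state(); im,d=grab_frame("wrist"); P=cloud("wrist",d,st)
Q=P[(np.hypot(P[:,0]-st["eef_pos"][0],P[:,1]-st["eef_pos"][1])<22)&(P[:,2]>168)&(P[:,2]<182)]
print(len(Q),np.median(Q[:,2]),cv2.minAreaRect(Q[:,:2].astype(np.float32)),st["tool_rot"][2],st["force"],st["torque"])
c=cv2.resize(im[180:240,250:320],None,fx=8,fy=8,interpolation=cv2.INTER_CUBIC); c=cv2.LUT(c,np.clip((np.arange(256)/255.)**0.6*255,0,255).astype(np.uint8)); cv2.imwrite("pics/w6.png",c)
E
python3 g.py
```

```text
2332 175.71991354341287 ((556.5208740234375, 163.8964080810547), (26.987340927124023, 40.08510208129883), 65.72640991210938) 65.33273788983512 [-3.22720076 -0.40379328  9.96055683] [-0.1337252  1.2189427  0.0935343]
```

View pics/w6.png

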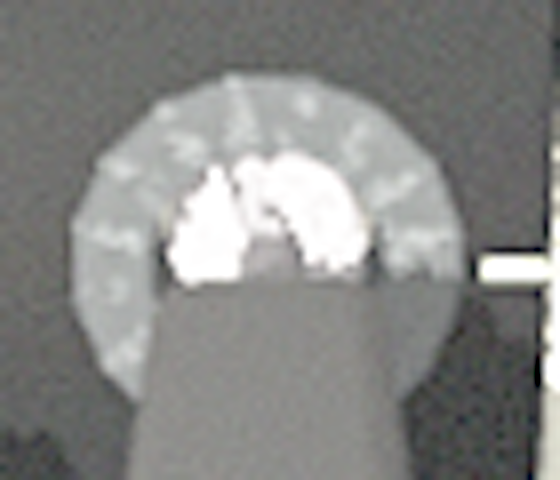

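The slot line now runs (235,165) to (270,240), a tilt of about 25°. I expect 21° at 1.2 rad, and the torque has risen to four times friction, so the screw is at the stop. I'll let up.

Emit:
jog_arm(commands=[[[0,0,-0.1],0],[[0,0,-0.1],0],[[0,0,-0.1],0],[[0,0,-0.1],0],[[0,0,-0.1],0],[[0,0,-0.5],0],[[0,0,-1.5],0],[[0,0,-2],0],[[0,0,-2],0],[[0,0,-1],0]])

```text
clock: 32.72
eef_pos: [557.5, 163.4, 217.7]
tool_rot: [179.8, -0.1, 65.3]
force: [0.6, 0.1, -1.4]
finger_gap: 21.6
finger_force: 49.9
```

Run:
```python
from h import *
st=get_state(); print(st["eef_pos"],st["tool_rot"],st["force"])
im,d=grab_frame("wrist")
m=np.array([557,163.7,45.]); 
for a in (0.8,1.1,1.2):
    t=np.radians(-25.7)-a; dv=np.array([np.cos(t),np.sin(t),0]); q=proj("wrist",[m-11*dv,m+11*dv],st); e=q[1]-q[0]; print(a,q.round(1).tolist(),"tilt",np.degrees(np.arctan2(e[0],e[1])))
u,v=proj("wrist",m,st)[0].astype(int)
P=cloud("wrist",d,st); Q=P[(np.hypot(P[:,0]-557,P[:,1]-163.7)<11)&(P[:,2]<56)&(P[:,2]>30)]; print(len(Q),np.percentile(Q[:,2],[10,25,50,75,90]))
c=cv2.resize(im[v-30:v+30,u-35:u+35],None,fx=10,fy=10,interpolation=cv2.INTER_CUBIC); cv2.imwrite("pics/w7.png",c)
```

```text
[557.50870162 163.42318088 217.68152759] [ 1.79842557e+02 -1.16135392e-01  6.53020680e+01] [ 0.63608531  0.07511097 -1.44002566]
0.8 [[274.8, 185.8], [288.1, 199.6]] tilt 43.907827498964735
1.1 [[277.2, 184.2], [285.7, 201.2]] tilt 26.59063220984114
1.2 [[278.1, 183.8], [284.8, 201.6]] tilt 20.77046831485286
291 [42.24928419 44.61531563 45.93601551 46.5600436  47.07624157]
```

View pics/w7.png

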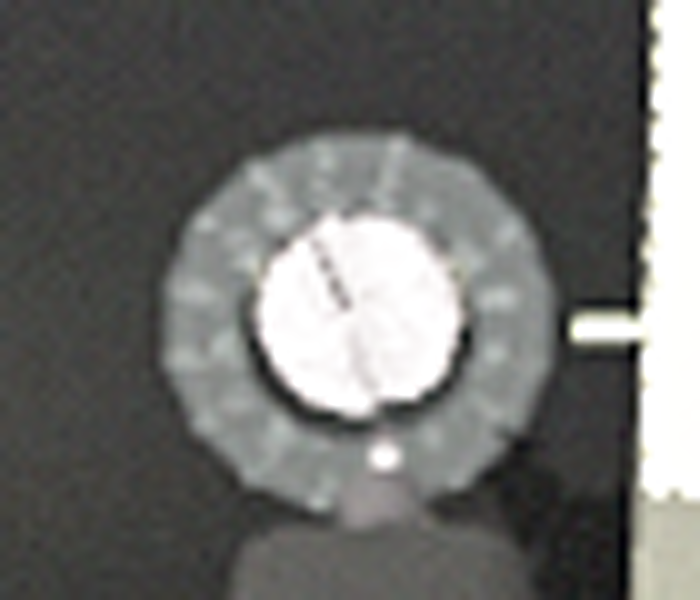

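The slot runs (312,232) to (378,395), a tilt of 22° or about 1.18 rad, and the head is back at its original height. The screw is locked. I'll carry the driver back.

Emit:
jog_arm(commands=[[[-3.35,1.25,0],0],[[-3.35,1.25,0],0],[[-3.35,1.25,0],0],[[-3.35,1.25,0],0],[[-3.35,1.25,0],0],[[-3.35,1.25,0],0],[[-3.35,1.25,0],0],[[-3.35,1.25,0],0],[[-3.35,1.25,0],0],[[-3.35,1.25,0],0]])

```text
clock: 33.6
eef_pos: [529.3, -194.8, 214.2]
tool_rot: [-179.9, -0.0, 65.3]
force: [0.8, 0.2, -1.1]
finger_gap: 21.9
finger_force: 49.9
```

Emit:
jog_arm(commands=[[[0,0,0],6.9],[[0,0,0],6.9],[[0,0,0],6.9],[[0,0,0],6.9],[[0,0,0],6.9],[[0,0,0],6.9],[[0,0,0],6.9],[[0,0,0],6.9],[[0,0,0],6.9],[[0,0,0],6.9]])

```text
clock: 34.43
eef_pos: [529.6, -193.0, 214.0]
tool_rot: [-179.9, 0.1, -4.0]
force: [-0.0, -0.1, -1.0]
finger_gap: 21.5
finger_force: 49.9
```

```bash
cat > k.py <<'E'
from h import *
grab_frame("wrist"); grab_frame("wrist")
st=get_state(); print(st["eef_pos"],st["tool_rot"],st["force"])
im,d=grab_frame("wrist"); P=cloud("wrist",d,st); t=np.hypot(P[:,0]-531,P[:,1]+194)<50
Q=P[t&(P[:,2]>62)&(P[:,2]<70)]; print("stand",len(Q),cv2.minAreaRect(Q[:,:2].astype(np.float32)))
print(landmark_of("stand_hole","wrist")[:1],landmark_of("driver","wrist")[:1])
for n,z in(("stand_hole",66),("driver",st["eef_pos"][2]-105)):
    for r in landmark_of(n,"wrist")[:1]: print(n,atz("wrist",px(r),z,st)[0].round(1))
u,v=proj("wrist",[531,-194,66],st)[0].astype(int); print(u,v)
cv2.imwrite("pics/k.png",cv2.resize(im[max(v-70,0):v+70,u-90:u+90],None,fx=4,fy=4,interpolation=cv2.INTER_CUBIC))
E
python3 k.py
```

```text
[ 529.67622944 -193.07677911  214.2232957 ] [-1.79947101e+02  7.90055754e-02 -3.67849086e+00] [-0.18938393  0.47335324 -0.87812748]
stand 2665 ((530.7449340820312, -194.25228881835938), (59.95484161376953, 60.358272552490234), 84.26728057861328)
[{'centre': [0.5052, 0.4593], 'conf': 0.6}] [{'centre': [0.5045, 0.4998], 'conf': 0.56}]
stand_hole [ 535.3 -193.6   66. ]
driver [ 529.  -192.8  109.2]
283 196
```

View pics/k.png

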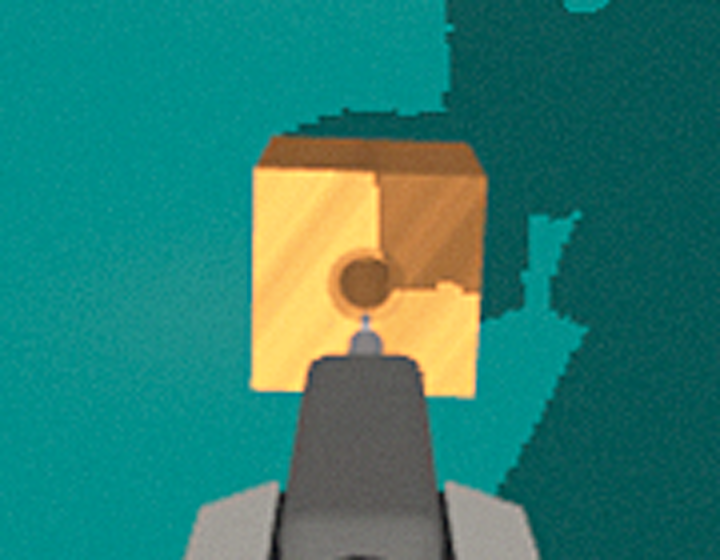

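The tip at (365,318) and the hole at (366,282) are in line. I'll go down with a small correction.

Emit:
jog_arm(commands=[[[0.13,0.05,0.5],0],[[0,0,0.6],0],[[0,0,0.8],0],[[0,0,0.8],0],[[0,0,0.8],0],[[0,0,0.5],0],[[0,0,0.3],0],[[0,0,0.3],0],[[0,0,0],0],[[0,0,0],0]])

```text
clock: 35.62
eef_pos: [531.5, -194.0, 169.8]
tool_rot: [180.0, -0.0, -3.7]
force: [0.4, 0.1, -1.8]
finger_gap: 21.5
finger_force: 49.9
```

```bash
python3 f.py
```

```text
[ 5.3160e+02 -1.9408e+02  1.7006e+02 -1.4000e-01  1.2000e-01 -1.3700e+00
  1.0000e-02  1.0000e-02 -1.0000e-02] [ 1.7998e+02 -4.0000e-02 -3.6900e+00]
```

Emit:
jog_arm(commands=[[[0,0,0.2],0],[[0,0,0.2],0],[[0,0,0.2],0],[[0,0,0.2],0],[[0,0,0.2],0],[[0,0,0],0],[[0,0,0],0],[[0,0,0],0],[[0,0,0],0],[[0,0,0],0]])

```text
clock: 36.75
eef_pos: [531.5, -194.0, 159.8]
tool_rot: [180.0, -0.0, -3.7]
force: [0.3, 0.4, -1.2]
finger_gap: 21.7
finger_force: 49.9
```

```bash
python3 f.py
```

```text
[ 5.3144e+02 -1.9399e+02  1.5977e+02 -3.0000e-02 -6.0000e-02 -1.3600e+00
  3.0000e-02 -1.0000e-02  1.0000e-02] [ 1.80e+02 -1.00e-02 -3.69e+00]
```

Tip at about z 55, inside the hole with no force. I'll go down to just above fully seated.

Emit:
jog_arm(commands=[[[0,0,0.5],0],[[0,0,0.5],0],[[0,0,0.6],0],[[0,0,0.6],0],[[0,0,0.6],0],[[0,0,0.6],0],[[0,0,0.5],0],[[0,0,0.4],0],[[0,0,0],0],[[0,0,0],0]])

```text
clock: 37.88
eef_pos: [531.3, -193.9, 116.4]
tool_rot: [-180.0, 0.0, -3.7]
force: [0.4, -0.0, -1.8]
finger_gap: 21.8
finger_force: 49.9
```

Emit:
jog_arm(commands=[[[0,0,0.1],0],[[0,0,0.1],0],[[0,0,0.05],0],[[0,0,0.05],0],[[0,0,0],0],[[0,0,0],0],[[0,0,0],0],[[0,0,0],0],[[0,0,0],0],[[0,0,0],0]])

```text
clock: 38.72
eef_pos: [531.4, -194.0, 113.7]
tool_rot: [180.0, -0.0, -3.7]
force: [0.0, -0.1, -1.5]
finger_gap: 21.7
finger_force: 49.9
```

Emit:
jog_arm(commands=[[[0,0,0.05],0],[[0,0,0],0],[[0,0,0],0],[[0,0,0],0],[[0,0,0],0],[[0,0,0],0],[[0,0,0],0],[[0,0,0],0],[[0,0,0],0],[[0,0,0],0]], jaw=0.8)

```text
clock: 39.55
eef_pos: [531.4, -194.0, 113.2]
tool_rot: [180.0, -0.0, -3.7]
force: [0.2, 0.2, 0.5]
finger_gap: 75.2
finger_force: 0.0
```

Emit:
jog_arm(commands=[[[0,0,-0.5],0],[[0,0,-1],0],[[0,0,-1.5],0],[[0,0,-1.5],0],[[0,0,-1.5],0],[[0,0,-1.5],0],[[0,0,-1.5],0],[[0,0,-1.5],0],[[0,0,-1],0],[[0,0,0],0]])

```text
clock: 40.38
eef_pos: [532.8, -194.8, 231.8]
tool_rot: [179.8, -0.3, -3.7]
force: [0.4, -1.3, 0.1]
finger_gap: 75.2
finger_force: 0.0
```

Run:
```python
from h import *
grab_frame("wrist"); st=get_state(); print(st["clock"],st["eef_pos"],st["finger_gap"],st["force"])
im,d=grab_frame("wrist"); P=cloud("wrist",d,st); near=np.hypot(P[:,0]-531,P[:,1]+194)<60
for lo,hi in [(55,72),(135,165)]:
    Q=P[near&(P[:,2]>lo)&(P[:,2]<hi)]; print(lo,len(Q),np.median(Q[:,2]),cv2.minAreaRect(Q[:,:2].astype(np.float32)))
```

```text
40.4333 [ 532.08147101 -194.39642893  229.91901876] 75.32931375194086 [ 0.17066792  0.21802954 -0.27937081]
55 2049 66.47340080314126 ((530.71142578125, -194.1866455078125), (60.078521728515625, 60.43855285644531), 84.10179138183594)
135 775 146.6551074680097 ((532.0364990234375, -194.8988037109375), (21.46372413635254, 27.07135581970215), 86.31652069091797)
```

The handle top is back at z 146.66, the same as at the start, so the driver is fully down, upright and within 1.5 mm of the hole's axis. The gripper is clear.

```bash
python3 -c "
from cell import *
print(job_done())"
```

```text
the job is handed in; nothing more can be done
None
```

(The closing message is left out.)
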